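Draw the spent lamp cartridge out of a spectrophotometer

TASK

The big lamp in the spectrophotometer has failed: slide the lamp-bay cover fully back, ease the taller of the two lamp cartridges out of its sprung socket without snatching it, and stand it gently upright in the empty half of the grey service tray. Leave the shorter lamp plugged in, the cover fully open for the new lamp, and everything else where it stands.

Things in the scene. Friction and masses are not known exactly. Their poses are not given: they have to be found in the camera images.
- spectro: White bench spectrophotometer, 380 mm deep (x) x 440 mm wide (y) x 170 mm high, fixed. Origin: centre of its underside, z up; x points from its front (display side, nearest the robot) to its rear, y to its left. The lamp bay is a well in the left half of the top; the right half carries the closed, fixed sample lid, up to z = 194 mm.
- lamp_bay (a point): Centre of the floor of the lamp bay, 40 mm above the bench; axes as the spectrophotometer's. The bay is 130 mm (x) x 205 mm (y), open above to the instrument's top at 170 mm. Two identical sockets, collars 28 mm high, stand side by side at y = +42 and -42 mm from here; either lamp may be in either socket.
- cover (a joint): Sliding cover of the lamp bay, in m: 0 = shut, 0.142 = fully back (end stop). It slides along the spectrophotometer's +x with about 2 N of friction and stays where it is left. It starts shut or up to 20 mm open.
- cover_grip (a point): Centre of the cover's upright pull, a dark bar 70 mm long (instrument y), 12 mm thick (x) and 30 mm high that stands on the grey cover plate (plate top 176 mm above the bench, bar top 206 mm, this point 191 mm). The plate reaches 20 mm in front of this point and 126 mm behind it, 221 mm wide. Axes as the spectrophotometer's.
- lamp_center (a point): Centre of the taller lamp cartridge, loose, 118 mm high, 0.25 to 0.45 kg: half-way up, 59 mm above its flat underside; z up, x and y as the instrument's when plugged in. Black foot and aluminium housing, 60 mm (x) x 44 mm (y), reach from 59 mm below to 19 mm above this point; a black grip fin stands on top. Plugged in, it stands on the bay floor.
- lamp_grip (a point): Centre of that grip fin: 50 mm long (x), 12 mm thick (y), 40 mm high, 60 mm from the bay wall beside it and 84 mm from the other lamp. Sprung rollers hold ribs at the foot: the lamp takes an upward pull of 10 to 18 N over the first 8 mm, where they snap past the ribs and nudge it up; from 18 mm it is free. It is clear of the collar after 28 mm and of the instrument after 135 mm.
- lamp2_center (a point): The shorter lamp cartridge, which stays in its socket: same foot, 76 mm high, with a round knob (22 mm diameter, 26 mm high) in place of the fin. This point is its centre, half-way up (38 mm above its underside).
- tray_bay (a point): Centre of the floor (4 mm above the bench) of the empty far half of the fixed grey service tray, 250 mm (its x) x 150 mm (y) x 35 mm high, with 4 mm walls and a divider across the middle; x points from the tool half (screwdriver and small white box) to the empty half, z up. The empty half is 119 mm (x) x 142 mm (y) inside.
- beaker_rim (a point): Centre of the rim of a loose glass beaker, 72 mm diameter, 95 mm high, standing right of the spectrophotometer.
- flask: Loose conical glass flask, 82 mm diameter at the foot, 119 mm high; origin: centre of its underside.
- washbottle: Loose white wash bottle, 68 mm diameter, 190 mm high with its spout; origin: centre of its underside.
- driver: Loose black-handled screwdriver, 125 mm long, lying across the tool half of the tray; origin: under its middle.
- cuvettes: Loose small white box, 45 x 75 x 28 mm, lying in the tool half of the tray; origin: centre of its underside.

How it is judged:
By the outcome, as a careful person would: the job done as asked, in the order asked, and still so for the second after the job is handed in, with the robot touching nothing.
It also fails if it takes over 51 s, if anything falls off the work surface, if the arm or the gripper's body presses on something with over 40 N, if the wrist force passes 120 N, or if a joint passes its speed limit or range.

ROBOT

A 6-joint arm with a two-finger parallel gripper is mounted at the origin on the work surface. World frame = base frame: x ahead of the robot, y to its left, z up, the work surface at z = 0. Lengths are in mm, angles in rad, forces in N, time in s.
With the tool pointing down it reaches from about 350 to 975 mm from the base axis. Payload 7.1 kg.
Tool frame: the origin (TCP) lies midway between the tips of the shut fingers; the grasp point (between the pads) lies 19 mm behind it; z points along the fingers, y is the line along which they close (so a half turn about z gives the same grasp; the last joint's range is limited). The gripper opens to 88 mm and grips with 3 to 60 N. Pads are 20 mm wide; open, the fingers measure 115 mm over their backs; the gripper's body (75 mm by 178 mm) begins 61 mm behind the grasp point.
Start: joints at [1.228, 0.423, 1.63, -0, 1.089, -0.019], TCP at [198.825, 592.514, 222.675] pointing down, gripper open.
Joint ranges: [-3, 3], [-0.9, 2.11], [0.09, 2.58], [-1.31, 4.45], [0.11, 2.69], [-2.54, 2.54]. Speed limits (rad/s): [2.39, 2.39, 3.01, 3.14, 3.14, 3.14].

INTERFACE

Orientations are given as a rotation vector (axis times angle).
In Python, from workcell import ctrl gives the robot as it stands.
- The arm moves only by the shell command python3 -m inch 'ROWS' [OPENING]. ROWS is JSON, a list of rows, each an object with "xyz": the shift along the tool's x, y, z in mm, a list of three; "rot": the turn, a rotation vector about the tool's x, y, z in rad, a list of three. In form: [{"xyz": [dx, dy, dz], "rot": [ax, ay, az]}, ...]. A call has 1 to 12 rows; each row is the pose to reach, as a shift and turn from the pose commanded when the call began, along the tool's axes at that moment; what a row does not reach only later rows make up. A row lasts 1/12 s, in which the tool goes at most 41.7 mm and 7.16 degrees, less where a joint would pass 70% of its speed; a pose out of reach is approached as far as the arm can. A call with a gripper value outside its range is refused whole. OPENING is the closure in counts, from 0 (fully open) to 255 (shut), set as the call begins (- or left out, the last holds). The fingers move at their own pace and stop on an object; the grip force is fixed at half the most. Time passes only in rows, so rows that repeat a pose let the fingers close. It gives the time, the measured TCP pose, the force, the opening and the grip force at its end, in the units of the state.
- ctrl.get_obs(): the state, without advancing time (a new reading comes with each control period).
- ctrl.get_image(name): name is "scene" or "top" or "wrist"; returns the picture (400x640x3 uint8, red, green, blue); there is no depth.
- ctrl.camera_model(name): a dict with "fx", "fy", "cx", "cy" (pixels), "position" and "attitude" of the camera in the world. Camera axes: x right, y up, looking along -z (the intrinsics and any distortion apply to the point x, -y, -z); pixel columns grow to the right and rows downward; lengths in mm; the calibration is good to about 2 mm. The wrist camera is an equidistant fisheye: a pixel r from the principal point sees the ray r / f radians off the axis. A picture is of the moment at which its call begins: read the wrist's pose just before it. camera_model takes no time and is no camera call; for the wrist camera it gives the pose at the moment of the call.
- ctrl.close_job(): hands the job in; it is judged then, once.
The state is a dict: "t": time; "qpos": joint angles; "qvel": joint speeds; "joint_torque": joint torques, N m; "ee_pos": TCP position; "orientation": TCP orientation; "ft_force": force on the tool from outside, world axes, zero at the start; "moment": the same for the moment, N m; "width": finger opening in mm; "grasp_force": force on a finger pad.
Only numpy, scipy, OpenCV 4.12 (cv2) and the standard library are available. Lean on these libraries where they do the work, as an engineer would, in place of code of your own. Each camera call takes 0.05 s, during which the arm holds its last target. There are 200 camera calls.

## Working session

There is one attempt and no reset: what is moved stays moved. The work goes in short steps, Python scripts to look and compute and a shell command to move; the robot and the scene stay as the last step left them, time stands still between calls to the robot, and variables do not carry over. Pictures are saved under pics/ and viewed, at most 10 in all, crops included, and the job is handed in when it is done.

```bash
mkdir -p pics
cat > h.py <<'E'
import numpy as np, cv2
from scipy.spatial.transform import Rotation as R
from workcell import ctrl
def save(n,f):
    im=ctrl.get_image(n); cv2.imwrite(f'pics/{f}.png',im[...,::-1]); return im
E
python3 - <<'E'
from h import *
for n in ['scene','top']:
    print(n,ctrl.camera_model(n)); save(n,n+'0')
o=ctrl.get_obs(); print(o)
print(ctrl.camera_model('wrist'))
E
```

```text
scene {'fx': 394.5702981188957, 'fy': 394.5702981188957, 'cx': 323.51188845215756, 'cy': 197.00596310413988, 'position': array([-172.447687  , -256.64288184,  951.52211251]), 'attitude': array([ 0.67327423, -0.4498755 , -1.12492931])}
top {'fx': 420.41572110257056, 'fy': 420.41572110257056, 'cx': 317.64810410140706, 'cy': 203.4089212246352, 'position': array([ 261.33608784,   60.2048926 , 1491.04290863]), 'attitude': array([ 0.16798198, -0.16239766, -1.52781616])}
{'t': 0.1, 'qpos': array([ 1.22797298e+00,  4.23763333e-01,  1.63062685e+00, -1.07905140e-05,
        1.08858968e+00, -1.89876269e-02]), 'qvel': array([ 0.00076536, -0.00140517, -0.00162879,  0.00011179, -0.00297523,
        0.00051632]), 'joint_torque': array([ 6.08295122e-04, -5.45615458e+01, -2.74326789e+01,  6.45776954e-02,
        1.88810856e-02, -3.13334579e-05]), 'ee_pos': array([198.67745458, 592.04169115, 221.97489355]), 'orientation': array([-5.06413559e-01, -3.10026386e+00,  2.14599717e-03]), 'ft_force': array([-0.49282859,  0.19083338, -0.06528205]), 'moment': array([-0.00054676,  0.06298042, -0.02661355]), 'grasp_force': 0.0, 'width': 87.64175655302546}
{'fx': 309.70691628693146, 'fy': 309.70691628693146, 'cx': 318.6326828097939, 'cy': 195.80664722457212, 'position': array([136.04624201, 612.20181437, 384.11264802]), 'attitude': array([-0.21643236, -0.15382254,  1.24062086])}
```

View pics/scene0.png

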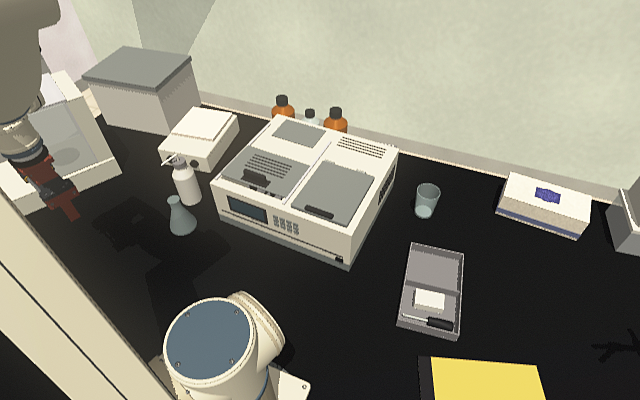

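View pics/top0.png

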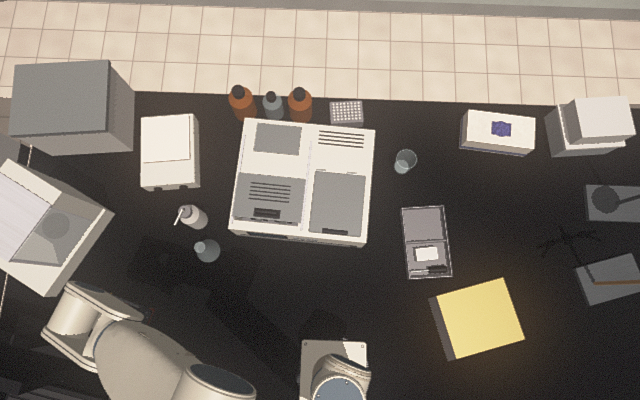

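The scene view shows the instrument at centre, with the pull at about (256,180). The tray is at (430,290), empty half at (435,265). In the top view the instrument's top corners are about (245,118), (376,130), (367,245) and (230,233), the pull is at (267,213) and the tray is at (427,242).

```bash
cat >> h.py <<'E'
def cast(n,uv,z,cm=None):
    cm=cm or ctrl.camera_model(n); x=(uv[0]-cm['cx'])/cm['fx']; y=(uv[1]-cm['cy'])/cm['fy']
    if n=='wrist':
        r=np.hypot(x,y); s=np.sin(r)/max(r,1e-9); d=np.array([x*s,-y*s,-np.cos(r)])
    else: d=np.array([x,-y,-1.])
    d=R.from_rotvec(cm['attitude']).apply(d); p=cm['position']
    return p+d*(z-p[2])/d[2]
def totool(v): # world vector -> tool axes
    o=ctrl.get_obs(); return R.from_rotvec(o['orientation']).inv().apply(v)
E
python3 - <<'E'
from h import *
im=cv2.imread('pics/top0.png')
for u in [(245,118),(376,130),(367,245),(230,233)]: print('spec',cast('top',u,170).round())
print('bar',cast('top',(267,213),206).round())
for u in [(402,207),(442,205),(452,276),(407,279)]: print('tray',cast('top',u,35).round())
a=cv2.resize(im[105:255,220:385],None,fx=4,fy=4,interpolation=cv2.INTER_CUBIC)
b=cv2.resize(im[195:290,390:470],None,fx=4,fy=4,interpolation=cv2.INTER_CUBIC)
cv2.imwrite('pics/a.png',a[:600]);
g=np.zeros((600,320,3),np.uint8); g[:b.shape[0],:b.shape[1]]=b[:, :320]
c=np.hstack([a[:600],g]); c=cv2.resize(c,None,fx=.8,fy=.8); print(c.shape); cv2.imwrite('pics/crop.png',c)
o=ctrl.get_obs(); print(R.from_rotvec(o['orientation']).as_matrix().round(3))
E
```

```text
spec [829. 325. 170.]
spec [ 802. -115.  170.]
spec [417. -90. 170.]
spec [439. 344. 170.]
bar [501. 226. 206.]
tray [ 572. -227.   35.]
tray [ 584. -369.   35.]
tray [ 337. -397.   35.]
tray [ 321. -243.   35.]
(480, 784, 3)
[[-0.948  0.318 -0.   ]
 [ 0.318  0.948 -0.001]
 [ 0.    -0.001 -1.   ]]
```

View pics/crop.png

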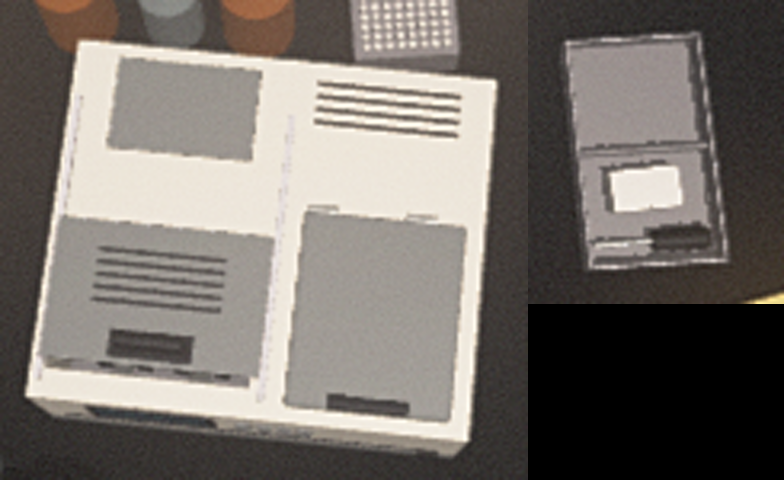

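The crop shows sharp instrument corners at (80,42), (496,78), (467,440) and (26,396), the pull at about (150,346), and the tray outline with its divider running (583,150)–(708,143). The empty half is the far one.

Run:
```python
from h import *
A=lambda p:(220+p[0]/3.2,105+p[1]/3.2)
B=lambda p:(390+(p[0]-528)/3.2,195+p[1]/3.2)
s=np.array([cast('top',A(p),170) for p in [(80,42),(496,78),(467,440),(26,396)]]); c=s.mean(0)
print('spec',c.round(1),[np.linalg.norm(s[i]-s[i-1]).round(1) for i in range(4)])
ex=(s[0]+s[1]-s[2]-s[3])[:2]; ey=(s[0]+s[3]-s[1]-s[2])[:2]
print('yaw',np.degrees(np.arctan2(ex[1],ex[0])),np.degrees(np.arctan2(-ey[0],ey[1])))
print('bar',cast('top',A((150,346)),200).round(1), 'plate front',cast('top',A((145,368)),176).round(1),'plate back',cast('top',A((167,225)),176).round(1))
t=np.array([cast('top',B(p),35) for p in [(566,40),(701,33),(729,262),(587,270)]])
d=np.array([cast('top',B(p),35) for p in [(583,150),(708,143)]])
print('tray',t.mean(0).round(1),[np.linalg.norm(t[i]-t[i-1]).round(1) for i in range(4)],t.round(),d.round())
e=(t[0]+t[1]-t[2]-t[3])[:2]; e/=np.linalg.norm(e); print('tray yaw',np.degrees(np.arctan2(e[1],e[0])))
print('tray_bay',(t.mean(0)[:2]+e*61.5).round(1))
for u in [(207,250),(195,218)]: print(cast('top',u,60).round())
```

```text
spec [627.5 119.4 170. ] [np.float64(377.4), np.float64(437.5), np.float64(381.0), np.float64(438.4)]
yaw -3.8994060892971016 -3.3887403247146546
bar [501.4 227.4 200. ] plate front [483.6 234.1 176. ] plate back [631.3 221.  176. ]
tray [ 452.  -312.6   35. ] [np.float64(250.5), np.float64(149.9), np.float64(250.1), np.float64(152.1)] [[ 570. -227.   35.]
 [ 583. -376.   35.]
 [ 334. -399.   35.]
 [ 320. -248.   35.]] [[ 449. -245.   35.]
 [ 461. -381.   35.]]
tray yaw 5.080346851965222
tray_bay [ 513.2 -307.1]
[393. 441.  60.]
[501. 493.  60.]
```

```bash
python3 -m inch '[{"xyz":[-30,-22,-20],"rot":[0,0,-0.02]},{"xyz":[-60,-44,-45],"rot":[0,0,-0.05]},{"xyz":[-90,-66,-70],"rot":[0,0,-0.08]},{"xyz":[-120,-88,-70],"rot":[0,0,-0.11]},{"xyz":[-150,-110,-70],"rot":[0,0,-0.14]},{"xyz":[-180,-132,-70],"rot":[0,0,-0.17]},{"xyz":[-212,-155,-70],"rot":[0,0,-0.2]},{"xyz":[-244,-178,-70],"rot":[0,0,-0.23]},{"xyz":[-276,-202,-70],"rot":[0,0,-0.26]},{"xyz":[-306,-224,-70],"rot":[0,0,-0.26]},{"xyz":[-334,-245,-70],"rot":[0,0,-0.26]},{"xyz":[-358,-262,-70],"rot":[0,0,-0.26]}]' 255
python3 - <<'E'
from h import *
print(ctrl.camera_model('wrist')); save('wrist','w1')
o=ctrl.get_obs();print(o['t'],o['ee_pos'],R.from_rotvec(o['orientation']).as_matrix().round(3),o['qpos'])
E
```

```text
t: 1.1
ee_pos: [455.6, 228.0, 292.5]
orientation: [-0.102, -3.14, 0.001]
ft_force: [0.4, -0.2, -0.7]
width: 11.4
grasp_force: 0.0
{'fx': 309.70691628693146, 'fy': 309.70691628693146, 'cx': 318.6326828097939, 'cy': 195.80664722457212, 'position': array([389.60840437, 230.99222213, 454.65030684]), 'attitude': array([-0.19986203, -0.1867106 ,  1.49803557])}
1.15 [457.96125774 225.29881737 292.5495702 ] [[-0.998  0.066  0.001]
 [ 0.066  0.998 -0.002]
 [-0.001 -0.002 -1.   ]] [ 0.43538642  0.17261623  1.80957388 -0.00271366  1.15911345 -1.06841471]
```

View pics/w1.png

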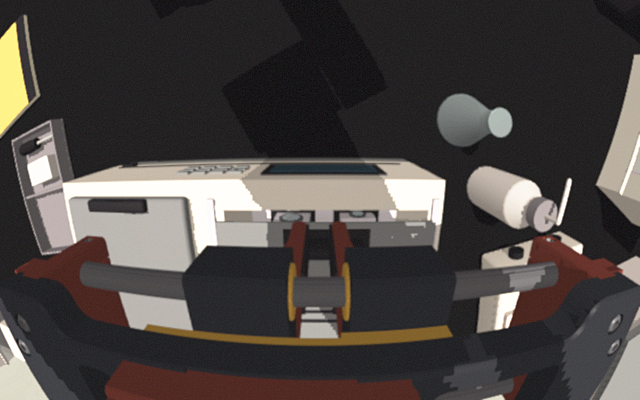

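The wrist view shows the cover slightly open: the bay strip and lamp tops are visible at v≈215, with the two lamps at u≈292 and u≈355. The pull is behind the fingertips at about u 275–368, v 230, so it is centred on the gripper. Next I go down in front of the pull and push.

```bash
python3 -m inch '[{"xyz":[5,3,30],"rot":[0,0,0]},{"xyz":[5,3,60],"rot":[0,0,0]},{"xyz":[5,3,85],"rot":[0,0,0]},{"xyz":[5,3,106],"rot":[0,0,0]},{"xyz":[5,3,106],"rot":[0,0,0]},{"xyz":[-10,3,106],"rot":[0,0,0]},{"xyz":[-22,3,106],"rot":[0,0,0]},{"xyz":[-34,3,106],"rot":[0,0,0]},{"xyz":[-46,3,106],"rot":[0,0,0]},{"xyz":[-58,3,106],"rot":[0,0,0]},{"xyz":[-70,3,106],"rot":[0,0,0]},{"xyz":[-82,3,106],"rot":[0,0,0]}]' 255
python3 -m inch '[{"xyz":[-12,0,0],"rot":[0,0,0]},{"xyz":[-22,0,0],"rot":[0,0,0]},{"xyz":[-30,0,0],"rot":[0,0,0]},{"xyz":[-36,0,0],"rot":[0,0,0]},{"xyz":[-40,0,0],"rot":[0,0,0]},{"xyz":[-40,0,0],"rot":[0,0,0]}]'
python3 - <<'E'
from h import *
im=ctrl.get_image('top')[...,::-1]; s=ctrl.get_image('scene')[...,::-1]
a=cv2.resize(im[105:255,220:385],(400,364)); b=cv2.resize(s[100:280,190:410],(400,364))
cv2.imwrite('pics/c2.png',np.hstack([a,b]))
E
```

```text
t: 2.15
ee_pos: [538.1, 227.9, 187.0]
orientation: [0.1, 3.14, 0.0]
ft_force: [-3.0, 0.6, 1.5]
width: 0.5
grasp_force: 1.0
t: 2.65
ee_pos: [577.7, 225.3, 186.5]
orientation: [0.101, 3.139, 0.0]
ft_force: [0.6, 0.0, -0.0]
width: 0.5
grasp_force: 0.0
```

View pics/c2.png

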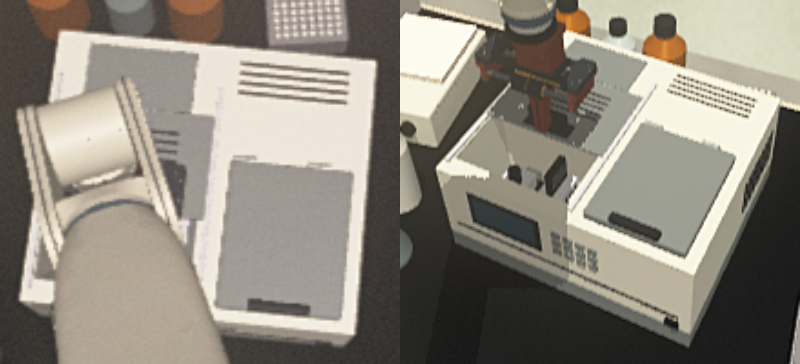

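The cover is moving back but isn't at its stop yet: there is no stop force. The scene crop shows the finned, taller lamp in the right-hand socket at about (557,172), and the knobbed one in the left.

```bash
python3 -m inch '[{"xyz":[-9,0,0],"rot":[0,0,0]},{"xyz":[-17,0,0],"rot":[0,0,0]},{"xyz":[-24,0,0],"rot":[0,0,0]},{"xyz":[-29,0,0],"rot":[0,0,0]},{"xyz":[-32,0,0],"rot":[0,0,0]},{"xyz":[-34,0,0],"rot":[0,0,0]}]'
python3 -m inch '[{"xyz":[-3,0,0],"rot":[0,0,0]},{"xyz":[-6,0,0],"rot":[0,0,0]},{"xyz":[-8,0,0],"rot":[0,0,0]}]'
```

```text
t: 3.25
ee_pos: [611.3, 223.2, 186.6]
orientation: [-0.101, -3.14, -0.0]
ft_force: [-2.3, 0.4, 0.2]
width: 0.7
grasp_force: 0.8
t: 3.5
ee_pos: [611.6, 223.1, 186.6]
orientation: [-0.1, -3.124, 0.002]
ft_force: [-35.6, 2.7, 22.4]
width: 0.3
grasp_force: 17.9
```

```bash
python3 -m inch '[{"xyz":[12,0,0],"rot":[0,0,0]},{"xyz":[22,0,0],"rot":[0,0,0]},{"xyz":[22,0,-35],"rot":[0,0,0]},{"xyz":[22,-15,-75],"rot":[0,0,0]},{"xyz":[22,-30,-110],"rot":[0,0,0]},{"xyz":[22,-40,-114],"rot":[0,0,0]},{"xyz":[22,-40,-114],"rot":[0,0,0]},{"xyz":[22,-40,-114],"rot":[0,0,0]}]' 255
python3 - <<'E'
from h import *
import pickle
cm=ctrl.camera_model('wrist'); save('wrist','w3'); pickle.dump(cm,open('cm3.pkl','wb'))
o=ctrl.get_obs();print(cm['position'],o['t'],o['ee_pos'],R.from_rotvec(o['orientation']).as_matrix().round(3),o['qpos'])
E
```

```text
t: 4.17
ee_pos: [594.2, 183.9, 300.6]
orientation: [0.102, 3.139, 0.001]
ft_force: [-0.7, -0.4, 0.3]
width: 0.7
grasp_force: 0.0
[528.02132786 186.86345174 462.67514203] 4.2167 [593.67548402 184.22974867 299.49373677] [[-0.998  0.064 -0.001]
 [ 0.064  0.998 -0.   ]
 [ 0.001 -0.    -1.   ]] [ 2.81662646e-01  3.43823350e-01  1.56380944e+00  1.91986371e-04
  1.23513284e+00 -1.22489223e+00]
```

View pics/w3.png

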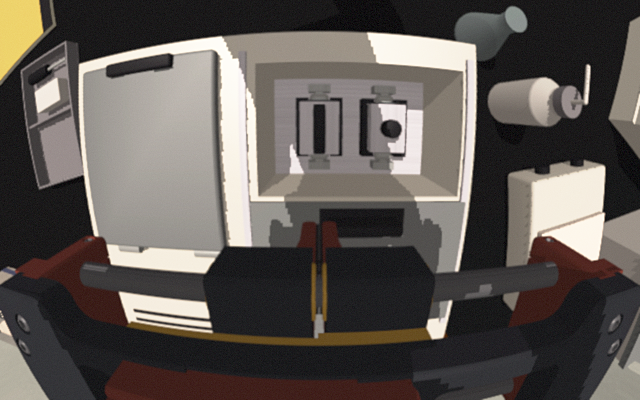

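The view shows the bay fully exposed. The fin's top is at about (320,129), v 104–154, the knob lamp is at (391,128), and the pull is behind the bay at (362,222). The tray's empty half is at (57,155).

Run:
```python
from h import *
import pickle
cm=pickle.load(open('cm3.pkl','rb'))
g=cv2.imread('pics/w3.png',0); r=(g[95:165,305:336]<40).astype(np.uint8)
n,l,s,c=cv2.connectedComponentsWithStats(r); i=1+np.argmax(s[1:,4]); print(s[i],c[i]+[305,95])
x0,y0,w,h,_=s[i]
u=(305+x0+w/2-.5,95+y0+h/2-.5); f=cast('wrist',u,158,cm); print('fin',f.round(1))
print('ends',cast('wrist',(u[0],95+y0),158,cm).round(1),cast('wrist',(u[0],95+y0+h),158,cm).round(1))
# bay rim
cs=np.array([cast('wrist',p,170,cm) for p in [(253,64),(465,73),(460,202),(253,197)]]); print(cs.round(1), cs.mean(0))
o=ctrl.get_obs(); v=f-o['ee_pos']; v[2]=0; print(o['ee_pos'].round(1),'d tool',totool(v).round(1))
```

```text
[  9  10  11  48 512] [318.90234375 128.39257812]
fin [537.9 186.7 158. ]
ends [514.8 188.2 158. ] [562.1 185.1 158. ]
[[470.2 128.6 170. ]
 [484.9 337.1 170. ]
 [618.9 330.6 170. ]
 [599.5 117.2 170. ]] [543.3774686 228.3672175 170.       ]
[593.7 184.2 299.5] d tool [55.8 -1.1  0.1]
```

```bash
python3 -m inch '[{"xyz":[25,-0.5,0],"rot":[0,0,0]},{"xyz":[50,-1,0],"rot":[0,0,0]},{"xyz":[56,-1,20],"rot":[0,0,0]},{"xyz":[56,-1,50],"rot":[0,0,0]},{"xyz":[56,-1,80],"rot":[0,0,0]},{"xyz":[56,-1,108],"rot":[0,0,0]},{"xyz":[56,-1,130],"rot":[0,0,0]},{"xyz":[56,-1,145],"rot":[0,0,0]},{"xyz":[56,-1,157],"rot":[0,0,0]},{"xyz":[56,-1,167],"rot":[0,0,0]},{"xyz":[56,-1,174],"rot":[0,0,0]},{"xyz":[56,-1,174],"rot":[0,0,0]}]' 125
python3 -m inch '[{"xyz":[0,0,0],"rot":[0,0,0]},{"xyz":[0,0,0],"rot":[0,0,0]},{"xyz":[0,0,0],"rot":[0,0,0]},{"xyz":[0,0,0],"rot":[0,0,0]},{"xyz":[0,0,0],"rot":[0,0,0]},{"xyz":[0,0,0],"rot":[0,0,0]}]' 255
```

```text
t: 5.22
ee_pos: [537.4, 186.7, 125.0]
orientation: [-0.1, -3.138, 0.001]
ft_force: [0.7, 0.2, 0.5]
width: 44.7
grasp_force: 0.0
t: 5.72
ee_pos: [538.5, 187.0, 127.1]
orientation: [0.1, 3.139, 0.001]
ft_force: [-0.5, 0.9, 2.1]
width: 11.9
grasp_force: 30.0
```

```bash
python3 -m inch '[{"xyz":[0,0,-0.8],"rot":[0,0,0]},{"xyz":[0,0,-1.6],"rot":[0,0,0]},{"xyz":[0,0,-2.4],"rot":[0,0,0]},{"xyz":[0,0,-3.2],"rot":[0,0,0]},{"xyz":[0,0,-4],"rot":[0,0,0]},{"xyz":[0,0,-4.8],"rot":[0,0,0]},{"xyz":[0,0,-5.6],"rot":[0,0,0]},{"xyz":[0,0,-6.4],"rot":[0,0,0]},{"xyz":[0,0,-7.2],"rot":[0,0,0]},{"xyz":[0,0,-8],"rot":[0,0,0]},{"xyz":[0,0,-8.8],"rot":[0,0,0]},{"xyz":[0,0,-9.6],"rot":[0,0,0]}]'
python3 -m inch '[{"xyz":[0,0,-0.8],"rot":[0,0,0]},{"xyz":[0,0,-1.6],"rot":[0,0,0]},{"xyz":[0,0,-2.4],"rot":[0,0,0]},{"xyz":[0,0,-3.2],"rot":[0,0,0]},{"xyz":[0,0,-4.2],"rot":[0,0,0]},{"xyz":[0,0,-5.2],"rot":[0,0,0]},{"xyz":[0,0,-6.4],"rot":[0,0,0]},{"xyz":[0,0,-7.8],"rot":[0,0,0]},{"xyz":[0,0,-9.4],"rot":[0,0,0]},{"xyz":[0,0,-11],"rot":[0,0,0]},{"xyz":[0,0,-13],"rot":[0,0,0]},{"xyz":[0,0,-15],"rot":[0,0,0]}]'
```

```text
t: 6.72
ee_pos: [538.5, 186.8, 137.1]
orientation: [0.1, 3.139, 0.0]
ft_force: [-0.5, 0.0, -5.7]
width: 11.9
grasp_force: 30.0
t: 7.72
ee_pos: [538.2, 186.8, 151.3]
orientation: [-0.1, -3.14, 0.0]
ft_force: [-0.2, -0.7, -3.1]
width: 11.8
grasp_force: 30.0
```

```bash
python3 -m inch '[{"xyz":[0,0,-3],"rot":[0,0,0]},{"xyz":[0,0,-8],"rot":[0,0,0]},{"xyz":[0,0,-16],"rot":[0,0,0]},{"xyz":[0,0,-28],"rot":[0,0,0]},{"xyz":[0,0,-44],"rot":[0,0,0]},{"xyz":[0,0,-64],"rot":[0,0,0]},{"xyz":[0,0,-86],"rot":[0,0,0]},{"xyz":[0,0,-108],"rot":[0,0,0]},{"xyz":[0,0,-130],"rot":[0,0,0]},{"xyz":[0,0,-150],"rot":[0,0,0]},{"xyz":[0,0,-164],"rot":[0,0,0]},{"xyz":[0,0,-172],"rot":[0,0,0]}]'
python3 -m inch '[{"xyz":[0,-5,0],"rot":[0,0,0]},{"xyz":[0,-15,0],"rot":[0,0,0]},{"xyz":[0,-30,0],"rot":[0,0,-0.01]},{"xyz":[0,-50,0],"rot":[0,0,-0.02]},{"xyz":[0,-72,0],"rot":[0,0,-0.03]},{"xyz":[-1,-96,0],"rot":[0,0,-0.04]},{"xyz":[-1,-122,0],"rot":[0,0,-0.05]},{"xyz":[-2,-148,0],"rot":[0,0,-0.06]},{"xyz":[-2,-174,0],"rot":[0,0,-0.07]},{"xyz":[-3,-200,0],"rot":[0,0,-0.08]},{"xyz":[-3,-226,0],"rot":[0,0,-0.09]},{"xyz":[-3,-252,0],"rot":[0,0,-0.1]}]'
python3 - <<'E'
from h import *
o=ctrl.get_obs();p=o['ee_pos'];print(o['t'],p,totool(np.array([513,-307,p[2]])-p),R.from_rotvec(o['orientation']).as_matrix().round(3),o['qpos'].round(2))
E
```

```text
t: 8.72
ee_pos: [539.0, 187.1, 326.7]
orientation: [0.1, 3.136, 0.002]
ft_force: [0.3, -0.7, -4.5]
width: 11.6
grasp_force: 30.0
t: 9.72
ee_pos: [523.7, -66.7, 321.8]
orientation: [0.057, -3.138, -0.0]
ft_force: [0.6, 0.3, -3.5]
width: 11.9
grasp_force: 30.0
9.7167 [523.69190699 -66.73405723 321.81693121] [ 1.94247299e+01 -2.39718001e+02 -7.55551810e-04] [[-0.999 -0.036 -0.003]
 [-0.036  0.999  0.   ]
 [ 0.003  0.    -1.   ]] [-0.15  0.17  1.74 -0.    1.23 -1.76]
```

```bash
python3 -m inch '[{"xyz":[2,-25,0],"rot":[0,0,-0.01]},{"xyz":[4,-50,0],"rot":[0,0,-0.02]},{"xyz":[6,-75,0],"rot":[0,0,-0.03]},{"xyz":[8,-100,0],"rot":[0,0,-0.04]},{"xyz":[10,-125,0],"rot":[0,0,-0.05]},{"xyz":[12,-150,0],"rot":[0,0,-0.055]},{"xyz":[14,-175,0],"rot":[0,0,-0.055]},{"xyz":[16,-198,0],"rot":[0,0,-0.055]},{"xyz":[18,-218,0],"rot":[0,0,-0.055]},{"xyz":[19,-232,0],"rot":[0,0,-0.055]},{"xyz":[19,-239,0],"rot":[0,0,-0.055]},{"xyz":[19,-240,0],"rot":[0,0,-0.055]}]'
python3 -m inch '[{"xyz":[0,0,5],"rot":[0,0,0]},{"xyz":[0,0,15],"rot":[0,0,0]},{"xyz":[0,0,30],"rot":[0,0,0]},{"xyz":[0,0,50],"rot":[0,0,0]},{"xyz":[0,0,70],"rot":[0,0,0]},{"xyz":[0,0,90],"rot":[0,0,0]},{"xyz":[0,0,110],"rot":[0,0,0]},{"xyz":[0,0,130],"rot":[0,0,0]},{"xyz":[0,0,145],"rot":[0,0,0]},{"xyz":[0,0,155],"rot":[0,0,0]},{"xyz":[0,0,160],"rot":[0,0,0]},{"xyz":[0,0,160],"rot":[0,0,0]}]'
python3 - <<'E'
from h import *
w=save('wrist','w5')[...,::-1]; s=ctrl.get_image('scene')[...,::-1]
o=ctrl.get_obs();print(o['t'],o['ee_pos'],o['orientation'])
cv2.imwrite('pics/c5.png',np.vstack([cv2.resize(np.ascontiguousarray(w[:300]),(640,300)),cv2.resize(s[190:350,330:643],(640,300))]))
E
```

```text
t: 10.72
ee_pos: [514.2, -306.4, 322.3]
orientation: [0.141, -3.137, -0.001]
ft_force: [0.1, -1.1, -3.3]
width: 11.7
grasp_force: 30.0
t: 11.72
ee_pos: [514.4, -304.4, 162.0]
orientation: [0.144, -3.136, -0.002]
ft_force: [0.5, 0.6, -4.3]
width: 12.0
grasp_force: 30.0
11.8167 [ 515.36996317 -305.2792649   163.78980856] [-1.43937591e-01  3.13756918e+00 -7.19304802e-04]
```

View pics/c5.png

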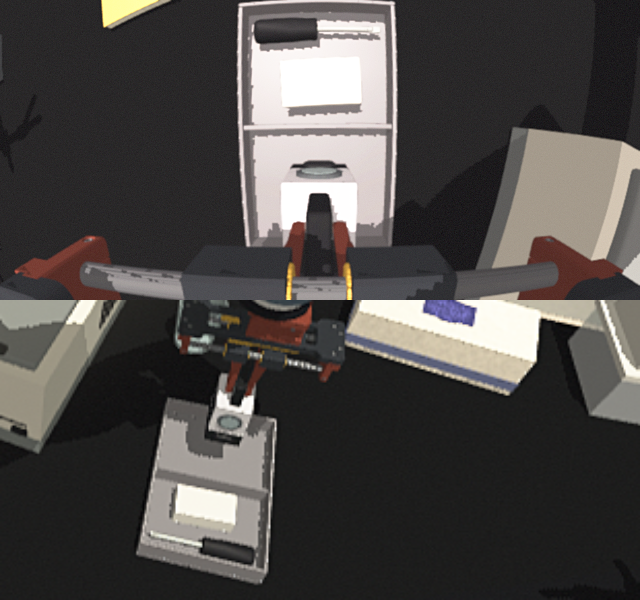

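The lamp hangs upright and square over the middle of the empty half, with the divider at v≈127 clear of it. I lower it gently.

```bash
python3 -m inch '[{"xyz":[0,0,4],"rot":[0,0,0]},{"xyz":[0,0,12],"rot":[0,0,0]},{"xyz":[0,0,22],"rot":[0,0,0]},{"xyz":[0,0,32],"rot":[0,0,0]},{"xyz":[0,0,42],"rot":[0,0,0]},{"xyz":[0,0,50],"rot":[0,0,0]},{"xyz":[0,0,56],"rot":[0,0,0]},{"xyz":[0,0,60],"rot":[0,0,0]},{"xyz":[0,0,63],"rot":[0,0,0]},{"xyz":[0,0,65],"rot":[0,0,0]},{"xyz":[0,0,66],"rot":[0,0,0]},{"xyz":[0,0,66],"rot":[0,0,0]}]'
python3 -m inch '[{"xyz":[0,0,0.7],"rot":[0,0,0]},{"xyz":[0,0,1.4],"rot":[0,0,0]},{"xyz":[0,0,2.1],"rot":[0,0,0]},{"xyz":[0,0,2.8],"rot":[0,0,0]},{"xyz":[0,0,2.8],"rot":[0,0,0]}]'
```

```text
t: 12.82
ee_pos: [515.0, -305.4, 97.3]
orientation: [-0.143, 3.138, -0.0]
ft_force: [0.5, 0.2, -4.2]
width: 11.9
grasp_force: 30.0
t: 13.23
ee_pos: [514.9, -305.4, 94.4]
orientation: [-0.143, 3.138, -0.0]
ft_force: [-0.2, 0.4, -4.6]
width: 11.7
grasp_force: 30.0
```

```bash
python3 -m inch '[{"xyz":[0,0,0.6],"rot":[0,0,0]},{"xyz":[0,0,1.2],"rot":[0,0,0]},{"xyz":[0,0,1.8],"rot":[0,0,0]},{"xyz":[0,0,2.4],"rot":[0,0,0]},{"xyz":[0,0,3],"rot":[0,0,0]}]'
python3 -m inch '[{"xyz":[0,0,0.5],"rot":[0,0,0]},{"xyz":[0,0,1],"rot":[0,0,0]},{"xyz":[0,0,1.5],"rot":[0,0,0]}]'
```

```text
t: 13.65
ee_pos: [514.9, -305.4, 91.4]
orientation: [0.143, -3.138, -0.0]
ft_force: [-0.0, -0.3, -4.2]
width: 11.6
grasp_force: 30.0
t: 13.9
ee_pos: [515.1, -305.4, 91.1]
orientation: [-0.143, 3.138, -0.0]
ft_force: [-4.3, 3.6, 14.9]
width: 11.6
grasp_force: 30.0
```

```bash
python3 -m inch '[{"xyz":[0,0,-0.6],"rot":[0,0,0]},{"xyz":[0,0,-0.8],"rot":[0,0,0]}]'
python3 -m inch '[{"xyz":[0,0,0],"rot":[0,0,0]},{"xyz":[0,0,0],"rot":[0,0,0]},{"xyz":[0,0,0],"rot":[0,0,0]},{"xyz":[0,0,0],"rot":[0,0,0]}]' 125
python3 -m inch '[{"xyz":[0,0,-3],"rot":[0,0,0]},{"xyz":[0,0,-10],"rot":[0,0,0]},{"xyz":[0,0,-22],"rot":[0,0,0]},{"xyz":[0,0,-40],"rot":[0,0,0]},{"xyz":[0,0,-60],"rot":[0,0,0]},{"xyz":[0,0,-85],"rot":[0,0,0]},{"xyz":[0,0,-110],"rot":[0,0,0]},{"xyz":[0,0,-135],"rot":[0,0,0]},{"xyz":[0,0,-160],"rot":[0,0,0]},{"xyz":[0,0,-180],"rot":[0,0,0]},{"xyz":[0,0,-190],"rot":[0,0,0]},{"xyz":[0,0,-190],"rot":[0,0,0]}]'
python3 - <<'E'
from h import *
w=save('wrist','w6')[...,::-1]; s=ctrl.get_image('scene')[...,::-1]
cv2.imwrite('pics/c6.png',np.vstack([w[:250],cv2.resize(s[100:350,190:510],(448,350))[:, :].copy() if 0 else cv2.copyMakeBorder(cv2.resize(s[100:350,190:510],(448,350)),0,0,0,192,0)]))
E
```

```text
t: 14.07
ee_pos: [515.0, -305.4, 91.2]
orientation: [-0.143, 3.138, -0.0]
ft_force: [-0.4, 0.3, 1.1]
width: 11.9
grasp_force: 30.0
t: 14.4
ee_pos: [515.0, -305.5, 90.8]
orientation: [-0.143, 3.138, -0.0]
ft_force: [-0.0, 0.2, 0.8]
width: 35.0
grasp_force: 0.0
t: 15.4
ee_pos: [516.0, -306.1, 284.3]
orientation: [-0.143, 3.134, -0.005]
ft_force: [0.5, 0.1, -0.0]
width: 44.9
grasp_force: 0.0
```

View pics/c6.png

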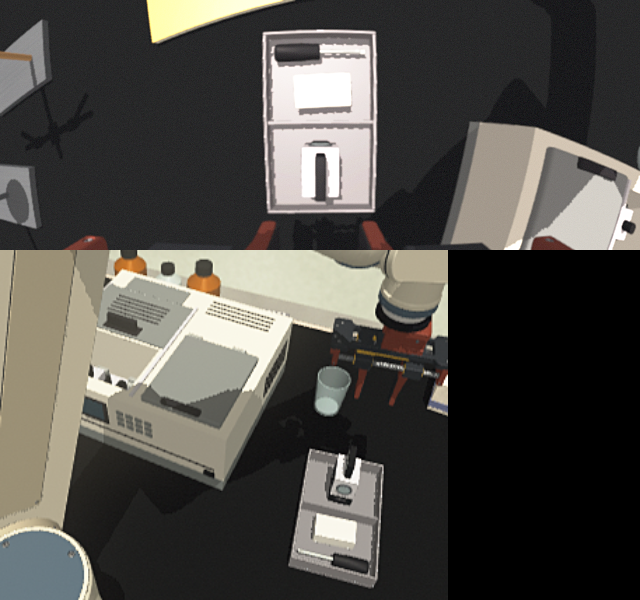

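The lamp stands upright in the centre of the empty half, with the tool half undisturbed. The cover is back, the short lamp is still in its socket, and the gripper is clear.

```bash
python3 -c "
from workcell import ctrl
print(ctrl.close_job())"
```

```text
the job is handed in; nothing more can be done
None
```

I handed the job in at about 15.5 s of robot time: the cover was pushed back until it hit its end stop, the taller lamp stands upright in the tray's empty half, and the short lamp is still plugged in; no verdict came back.

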